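# Hold the cleaning tablet over the glass with tongs

### The job

The small white drum-cleaning tablet on the saucer is caustic and must not be touched by the gripper: pick up the steel tongs, close their jaws on the tablet, lift it off the saucer and carry it over the open measuring glass, ready to be dropped in later. Finish still gripping the tongs, with the tablet held still between the jaws, centred over the mouth of the glass and a few centimetres above its rim. Leave the glass standing where it is, and leave the cream pot, the round tin and the spray can alone.

Things in the scene. Friction and masses are not known exactly. Their poses are not given: they have to be found in the camera images.
- tongs: Steel tongs, 0.12 kg, lying on their side: two arms 20 mm high, hinged at one end and sprung open sideways; 235 mm long. Origin: underside, midway between the arms' black grip sleeves, near the centre of mass; x to the jaws (hinge -95, jaw middle +95, tips +108 mm), y to the left arm, z up. Each sleeve is 34 mm long between end stops that stand out 2.5 mm: grip there, 57 mm over them when open.
- jaws (a point): Midpoint between the jaw faces, 95 mm ahead of the tongs' origin, 10 mm above their underside; faces 32 mm long, 20 mm high, 62 mm apart when open (68 mm over them). Jaw gap = 2 x (width over the sleeves) - 52 mm: squeezed to 50 mm the jaws stand 48 mm apart and the tongs can be carried so.
- tong_left (a joint): Closing angle of the tongs' left arm (rad), the right arm mirrors it: 0 resting open, about 0.09 closed on the tablet (then 40 mm over the sleeves), 0.15 fully closed. The spring pushes back on fingers on the sleeves with about 6.5 N open, 9 N closed on the tablet.
- tablet: White round tablet, 28 mm in diameter, 24 mm high, 30 g, standing loose on the saucer. Origin: centre of its underside; z up.
- saucer: Low round grey saucer, 88 mm in diameter, flat top 10 mm above the worktop, fixed. Origin: centre of its underside.
- glass: Open blue measuring glass, 81 mm in diameter at the mouth, 114 mm high, standing loose, 0.3 kg. Origin: centre of its underside; the middle of the mouth is 114 mm above. It and the saucer may be either way round.
- cream_pot: Bystander: cream pot, 58 mm in diameter, 50 mm high. Origin: centre of its underside.
- button_tin: Bystander: round tin, 86 mm in diameter, 40 mm high. Origin: centre of its underside.
- starch_spray: Bystander: spray can with a green cap, 52 mm in diameter, 171 mm high. Origin: centre of its underside.
There are look-alikes about, which are no part of the job. Of the things that look like the tablet, the smallest one is meant.

How it is judged:
On the way:
1. the tablet is between the jaws of the gripped tongs, lifted clear of the saucer (contact force between each of tong_left, tong_right and tablet above 0.5 N and distance between tablet and jaws below 0.03 m and contact force between the fingers and tongs above 1 N and z of tablet in the frame of saucer above 0.03 m and contact force between tablet and saucer below 0.02 N), for 0.2 s.
At the end, for the whole second after the job is handed in: Fingers grip the tongs (over 1 N); both jaws press the tablet (over 0.5 N each), which hangs still within 30 mm of the axis of the glass, underside 5 to 100 mm above the rim; glass untouched, upright, moved under 30 mm; pot, tin and can moved under 20 mm; tablet within 30 mm of the jaw point (contact force between each of tong_left, tong_right and tablet above 0.5 N and distance between tablet and jaws below 0.03 m and contact force between the fingers and tongs above 1 N and horizontal distance between tablet and glass below 0.03 m and z of tablet in the frame of glass between 0.119 and 0.214 m and linear speed of tablet below 0.02 m/s and contact force between each of tablet, tongs and glass below 0.02 N and angle between glass's own z axis and vertical below 0.05 rad and distance of glass from where it was at the start of the episode below 0.03 m and distance of each of cream_pot, button_tin, starch_spray from where it was at the start of the episode below 0.02 m); the arm keeps its last pose, push and grip.
It fails at once if the gripper or arm touches the tablet (contact force between any of the fingers, the arm and tablet above 0.1 N).
It fails at once if the glass is tipped or pushed away (angle between glass's own z axis and vertical above 0.3 rad or distance of glass from where it was at the start of the episode above 0.05 m).
It fails at once if the pot, tin or can is pushed away (distance of any of cream_pot, button_tin, starch_spray from where it was at the start of the episode above 0.03 m).
It also fails if it takes over 38 s, if anything falls off the work surface, if the arm or the gripper's body presses on something with over 40 N, if the wrist force passes 120 N, or if a joint passes its speed limit or range.

### The arm

A 6-joint arm with a two-finger parallel gripper is mounted at the origin on a cart in front of the work surface, level with it; the furniture and walls round the work are solid. World frame = base frame: x ahead of the robot, y to its left, z up, the work surface at z = 0. Lengths are in m, angles in rad, forces in N, time in s.
With the tool pointing down it reaches from about 0.275 to 0.775 m from the base axis. Payload 14.6 kg.
Tool frame: the origin (TCP) lies at the centre of the arm's flange, where the gripper is bolted on; the fingertips stand 173 mm ahead of it and the grasp point (between the pads) lies 155 mm ahead of it; z points along the fingers, y is the line along which they close (so a half turn about z gives the same grasp; the last joint's range is limited). The gripper opens to 85 mm and grips with 20 to 120 N. Pads are 22 mm wide; open, the fingers measure 114 mm over their backs; the gripper's body (76 mm by 85 mm) begins 54 mm behind the grasp point. The pads swing forward as they close: fully open they stand 13 mm farther back than shut.
Start: joints at [1.187, 0.263, -0.048, 1.259, 0, 1.415], TCP at [0.119, 0.511, 0.405] pointing down, gripper open.
Joint ranges: [-2.65, 2.65], [-0.89, 1.7], [-1.18, 1.37], [-2.13, 2.11], [-1.35, 1.29], [-3.14, 3.14]. Speed limits (rad/s): [1.89, 1.89, 2.57, 2.79, 3.14, 3.14].

### API

Orientations are given as a unit quaternion [x, y, z, w].
In Python, from rig import r gives the robot as it stands.
- The arm moves only by the tool play_rows, never from a script. Its argument "increments" is one flat list of numbers, 5 for each row, row after row: the shift along the tool's x, y, z in m, then the turn about the tool's z in degrees, then the finger opening in m, from 0 to 0.0854. In form: [dx, dy, dz, spin, jaw, dx, dy, dz, spin, jaw, ...]. A call has 1 to 5 rows; each row is the pose to reach, as a shift and turn from the pose commanded when the call began, along the tool's axes at that moment; what a row does not reach only later rows make up. A row lasts 1/8 s, in which the tool goes at most 62.5 mm and 10.7 degrees, less where a joint would pass 70% of its speed; a pose out of reach is approached as far as the arm can. A call with a gripper value outside its range is refused whole. The fingers move at their own pace and stop on an object; the grip force is fixed at half the most. Time passes only in rows, so rows that repeat a pose let the fingers close. It gives the time, the measured TCP pose, the force, the opening and the grip force at its end, in the units of the state.
- r.observe(): the state, without advancing time (a new reading comes with each control period).
- r.snapshot(name): name is "scene" or "top"; returns a dict with "frame" (400x640x3 uint8, red, green, blue), "fx", "fy", "cx", "cy" (pixels), "k1" (the pictures are not rectified: a ray, as slopes to the right and down, at radius r is drawn at 1 + k1 r^2 times it, then the intrinsics apply), "eye" and "attitude" of the camera in the world. Camera axes: x right, y up, looking along -z (the intrinsics and any distortion apply to the point x, -y, -z); pixel columns grow to the right and rows downward; lengths in m; the calibration is good to about 2 mm. A picture is of the moment at which its call begins. There is no depth.
- r.sign_off(): hands the job in; it is judged then, once.
Trained networks look in the newest picture that a camera, given by its name, has taken for a name from the list of things; names that differ only in an ending like _2 or _b are one class to them, and where a whole thing is asked for, a point or a joint stands for the part that bears it (a point fixed in the world has none). Each returns a list of dicts, best first, with "confidence" (0 to 1); they miss things now and then, are a little off and sometimes report something else, mostly with a low value. They report only what shows in the picture. A call takes as long as a camera call. They do not tell look-alikes from the thing itself.
- r.search_frame(name, camera): "centre" ([column, row] in pixels, amid what is visible of it).
- r.cut_out(name, camera): "region" (400x640 bool, what is visible of it) and "centre" ([column, row] in pixels, amid what is visible of it).
- r.place_of(name, camera): "centre" ([column, row] in pixels: a listed point, or the origin of a listed thing).
The state is a dict: "t": time; "qpos": joint angles; "joint_velocities": joint speeds; "tau": joint torques, N m; "eef_pos": TCP position; "orientation": TCP orientation; "wrist_force": force on the tool from outside, world axes, zero at the start; "ft_torque": the same for the moment, N m; "opening": opening from 0.0 (shut) to 1.0 (fully open); "grasp_force": force on a finger pad.
Only numpy, scipy, OpenCV 4.12 (cv2) and the standard library are available. Lean on these libraries where they do the work, as an engineer would, in place of code of your own. Each camera call takes 0.05 s, during which the arm holds its last target. There are 200 camera calls.

## Working session

There is one attempt and no reset: what is moved stays moved. The work goes in short steps, Python scripts to look and compute and a tool call to move; the robot and the scene stay as the last step left them, time stands still between calls to the robot, and variables do not carry over. Pictures are saved under pics/ and viewed, at most 10 in all, crops included, and the job is handed in when it is done.

Besides the shell and the picture viewer there is one more tool, called after "Call:" as name(argument=value, ...) on one line, values as JSON. play_rows: Moves the arm, as the interface text tells. Its arguments: {"type":"object","properties":{"increments":{"type":"array"}},"required":["increments"]}

```bash
mkdir -p pics; cat > h.py <<'E'
import numpy as np,cv2
from scipy.spatial.transform import Rotation as R
from rig import r
def cam(s):
    a=np.array(s["attitude"],float)
    M=a if a.shape==(3,3) else R.from_quat(a).as_matrix()
    K=np.array([[s["fx"],0,s["cx"]],[0,s["fy"],s["cy"]],[0,0,1.]])
    return M,K,np.array([s["k1"],0,0,0.]),np.array(s["eye"],float)
def world(s,px,z):
    M,K,D,e=cam(s)
    u=cv2.undistortPoints(np.array(px,float).reshape(-1,1,2),K,D).reshape(-1,2)
    d=np.c_[u[:,0],-u[:,1],-np.ones(len(u))]@M.T
    return e+d*((z-e[2])/d[:,2])[:,None]
def pix(s,P):
    M,K,D,e=cam(s)
    c=(np.atleast_2d(P)-e)@M
    return cv2.projectPoints(c*[1,-1,-1],np.zeros(3),np.zeros(3),K,D)[0].reshape(-1,2)
E
python3 - <<'E'
from h import *
Z=dict(tongs=0,jaws=.01,tablet=.01,saucer=0,glass=0,cream_pot=0,button_tin=0,starch_spray=0)
for c in("scene","top"):
    s=r.snapshot(c); print(c,np.round(s["eye"],3),np.round(s["attitude"],3),s["fx"],s["k1"])
    cv2.imwrite(f"pics/{c}0.png",s["frame"][:,:,::-1])
    for n in Z:
        for d in r.place_of(n,c)[:5]:
            if d["confidence"]>.2: print(n,round(d["confidence"],2),np.round(d["centre"]),np.round(world(s,d["centre"],Z[n])[0],3))
print(r.observe())
E
```

```text
scene [-0.235  0.361  0.407] [-0.297  0.439  0.69  -0.493] 371.04063667266405 -0.07684842595402609
tongs 0.79 [381. 213.] [ 0.437 -0.048  0.   ]
jaws 0.78 [365. 192.] [ 0.537 -0.056  0.01 ]
tablet 0.63 [268. 264.] [0.308 0.252 0.01 ]
tablet 0.62 [334. 236.] [0.362 0.101 0.01 ]
tablet 0.6 [246. 200.] [0.579 0.244 0.01 ]
saucer 0.68 [248. 206.] [0.566 0.241 0.   ]
saucer 0.52 [380. 213.] [ 0.439 -0.047  0.   ]
glass 0.74 [306. 200.] [0.559 0.095 0.   ]
glass 0.5 [248. 201.] [0.593 0.236 0.   ]
cream_pot 0.85 [335. 175.] [ 0.692 -0.037  0.   ]
button_tin 0.67 [276. 185.] [0.667 0.148 0.   ]
starch_spray 0.82 [240. 192.] [0.657 0.248 0.   ]
starch_spray 0.41 [365. 189.] [ 0.577 -0.076  0.   ]
top [0.357 0.083 0.879] [-0.07   0.053  0.705 -0.703] 385.4642233442486 0.023260535808236005
tongs 0.67 [390. 223.] [ 0.461 -0.058  0.   ]
jaws 0.88 [394. 183.] [ 0.552 -0.068  0.01 ]
jaws 0.36 [376. 130.] [ 0.68  -0.029  0.01 ]
tablet 0.65 [258. 181.] [0.559 0.245 0.01 ]
tablet 0.6 [324. 187.] [0.544 0.092 0.01 ]
tablet 0.59 [322. 251.] [0.396 0.098 0.01 ]
tablet 0.55 [251. 285.] [0.324 0.255 0.01 
[... 321 characters left out ...]
]
{'t': 0.9, 'qpos': array([ 1.18670872e+00,  2.63100403e-01, -4.83163869e-02,  1.25940961e+00,
       -4.30562202e-06,  1.41547593e+00]), 'joint_velocities': array([ 0.00011617,  0.0005685 , -0.00039037, -0.00297456,  0.00144665,
       -0.00014656]), 'tau': array([-1.35125256e-04, -6.37413454e+01,  3.84776545e+01,  8.53814381e-04,
       -6.06870663e-05,  1.23007916e-05]), 'eef_pos': array([0.11907251, 0.51131478, 0.40467205]), 'orientation': array([ 1.14134345e-01,  9.93465324e-01, -1.50644724e-05, -1.93086063e-06]), 'wrist_force': array([-0.79095002,  0.75820656,  0.06513598]), 'ft_torque': array([-0.01023174,  0.01503426,  0.00047103]), 'grasp_force': 0.0, 'opening': 0.9969971799144403}
```

View pics/top0.png

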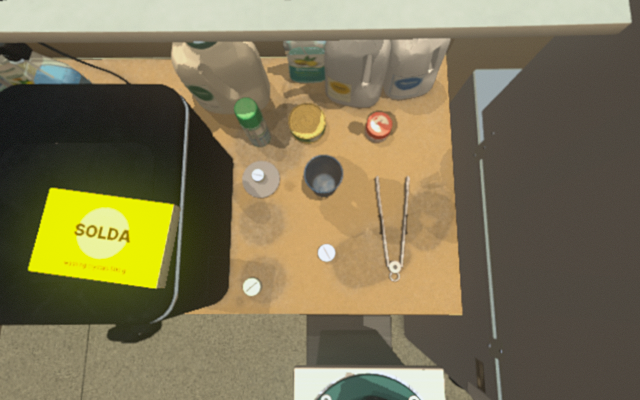

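View pics/scene0.png

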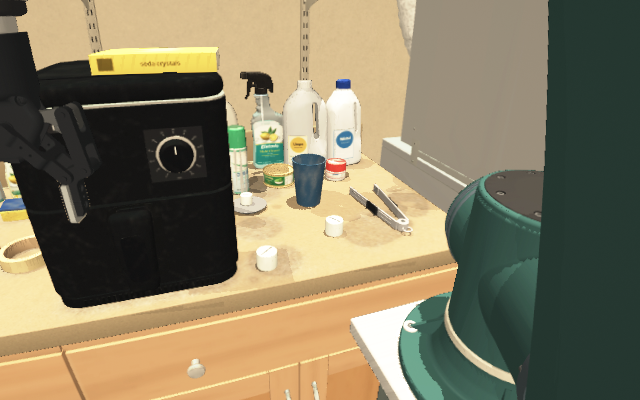

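Candidates for the tablet in the top image: one on the saucer (258,175), one loose at (326,253) and one loose at (252,287). The description points to the one on the saucer, which should also be the smallest. I'll check that in a close crop. The tongs run from the hinge at (395,272) to the jaws at (393,180), and the glass is at (324,176).

```bash
python3 - <<'E'
from h import *
S={c:r.snapshot(c) for c in("scene","top")}
t=S["top"]["frame"];s=S["scene"]["frame"]
z=lambda im,k:cv2.resize(im,None,fx=k,fy=k,interpolation=cv2.INTER_CUBIC)
a=z(t[165:290,360:425],4);b=z(t[150:205,230:355],4)[:220];c=z(s[180:280,215:355],3)
o=np.zeros((540,780,3),np.uint8)
o[:500,:260]=a;o[:220,265:765]=b;o[230:530,265:685]=c
cv2.imwrite("pics/crop.png",o[:,:,::-1])
for n in("tablet","glass","tongs","saucer","jaws","starch_spray"):
    for cn in S:
        for d in r.cut_out(n,cn)[:5]:
            if d["confidence"]>.3:
                m=d["region"].astype(np.uint8);x=cv2.boundingRect(m);q=cv2.minAreaRect(cv2.findNonZero(m))
                print(n,cn,round(d["confidence"],2),np.round(d["centre"],1),x,m.sum(),np.round(q[0],1),np.round(q[1],1),round(q[2],1))
E
```

```text
tablet scene 0.85 [266.6 255.6] (256, 245, 22, 27) 494 [266.5 258. ] [21. 26.] 0.0
tablet scene 0.67 [249.1 198.7] (240, 192, 14, 14) 165 [246.5 198.5] [13. 13.] 90.0
tablet scene 0.61 [336.1 227.2] (325, 216, 19, 21) 346 [334. 226.] [20. 18.] 90.0
tablet top 0.73 [402.8 235. ] (375, 177, 35, 97) 675 [392. 225.] [96. 34.] 90.0
tablet top 0.72 [254.3 173.6] (252, 170, 13, 13) 134 [258. 176.] [12. 12.] 0.0
tablet top 0.59 [325.1 252.8] (317, 245, 18, 17) 243 [325.5 253. ] [16. 17.] 90.0
tablet top 0.52 [252.5 286.6] (243, 278, 19, 18) 263 [251.8 286.8] [16.3 18.4] 45.0
glass scene 0.7 [307.6 178. ] (291, 154, 35, 53) 1490 [308. 180.] [52. 34.] 90.0
glass top 0.76 [323.8 176.3] (303, 155, 41, 43) 1310 [322.5 174. ] [40.3 38.9] 45.0
glass top 0.58 [376.9 126.5] (365, 112, 28, 31) 625 [378.1 126.8] [24.1 30. ] 26.6
tongs scene 0.76 [386.2 205.4] (349, 184, 62, 48) 871 [383.5 204.9] [73.8 25.1] 37.7
tongs top 0.75 [404.1 230.8] (375, 177, 35, 104) 706 [392.  228.5] [103.  34.] 90.0
saucer scene 0.74 [252.  206.3] (233, 196, 34, 19) 426 [249.9 205.2] [17.7 32.7] 82.9
saucer top 0.86 [259.7 183.4] (242, 161, 37, 37) 945 [260. 179.] [36. 36.] 90.0
jaws scene 0.84 [387.4 211.9] (350, 184, 61, 48) 898 [383.2 205.7] [72.3 24.9] 40.0
jaws top 0.83 [403.6 233.2] (375, 177, 35, 97) 738 [392. 225.] [96. 34.] 90.0
starch_spray scene 0.81 [237.2 158.7] (228, 124, 21, 70) 1147 [237.9 158.5] [69.1 17.9] 86.4
starch_spray top 0.85 [251.4 121.4] (234, 96, 37, 52) 1153 [252.4 121.8] [53.7 24.1] 63.4
```

View pics/crop.png

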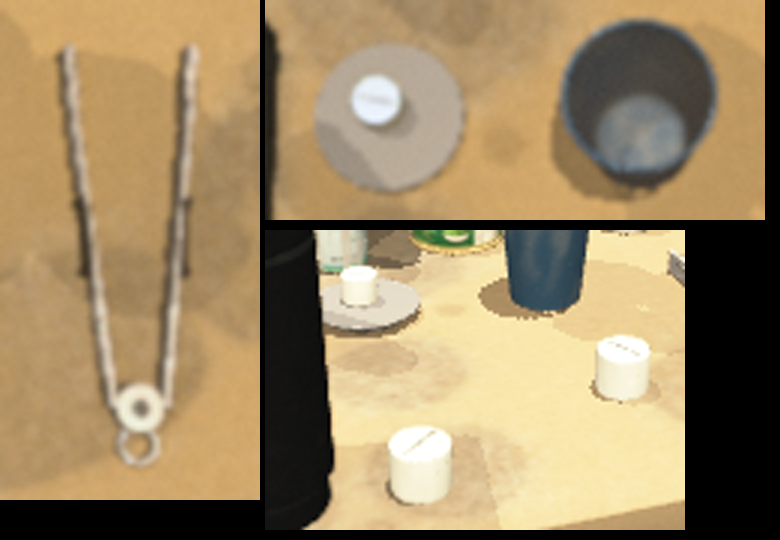

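The crop confirms the choice: the saucer tablet is about 13 px wide, against 18 px for the loose ones, at top image (258,175). The tong tips are at (376.8,176.3) and (407.8,176.3), the hinge at (395,266.8) and the sleeves at row 224. The glass rim is centred at (323.8,174.4).

```bash
python3 - <<'E'
from h import *
s=r.snapshot("top")
for n,p,z in [("tipL",(376.8,176.3),.02),("tipR",(407.8,176.3),.02),("hinge",(395,266.8),.02),("slL",(381.5,224),.015),("slR",(406.5,224),.015),
 ("tab",(258,175.2),.034),("saucer",(260,179),.01),("glass",(323.8,174.4),.114),("appl",(231,160),0),("appl2",(231,290),0)]:
    print(n,np.round(world(s,p,z)[0],4))
sc=r.snapshot("scene")
print("tab from scene", world(sc,(246.7,193.8),.034), "box corner",world(sc,(237,280),0))
for n,P in[("tab",world(s,(258,175.2),.034)),("hinge",world(s,(395,266.8),.02)),("glass",world(s,(323.8,174.4),.114))]: print(n,pix(sc,P))
print(R.from_quat(r.observe()["orientation"]).as_matrix().round(3))
E
```

```text
tipL [ 0.5655 -0.0283  0.02  ]
tipR [ 0.5651 -0.0985  0.02  ]
hinge [ 0.3622 -0.0624  0.02  ]
slL [ 0.4568 -0.0365  0.015 ]
slR [ 0.4566 -0.0922  0.015 ]
tab [0.5664 0.2412 0.034 ]
saucer [0.5633 0.2408 0.01  ]
glass [0.5474 0.0915 0.114 ]
appl [0.6122 0.3128 0.    ]
appl2 [0.3116 0.3008 0.    ]
tab from scene [[0.56423438 0.24286872 0.034     ]] box corner [[0.2918713  0.31040687 0.        ]]
tab [[247.22919308 193.34341637]]
hinge [[403.64290281 219.76313687]]
glass [[310.07749377 157.90488537]]
[[-0.974  0.227  0.   ]
 [ 0.227  0.974  0.   ]
 [-0.     0.    -1.   ]]
```

Call:
play_rows(increments=[-0.018, -0.043, 0, -2.6, 0.085, -0.037, -0.086, 0, -5.2, 0.085, -0.055, -0.129, 0, -7.8, 0.085, -0.074, -0.172, 0, -10.5, 0.085, -0.092, -0.216, 0, -13.1, 0.085])

```text
t: 2.33
eef_pos: [0.1596, 0.2787, 0.4047]
orientation: [-0.001, 1.0, 0.0, 0.0]
wrist_force: [1.3, -0.0, -0.8]
opening: 0.999
grasp_force: 0.0
```

Call:
play_rows(increments=[-0.028, -0.036, 0, 0, 0.085, -0.056, -0.072, 0, 0, 0.085, -0.084, -0.108, 0, 0, 0.085, -0.115, -0.148, 0, 0, 0.085, -0.148, -0.19, 0, 0, 0.085])

```text
t: 2.95
eef_pos: [0.3082, 0.0885, 0.405]
orientation: [0.0, 1.0, 0.0, 0.001]
wrist_force: [0.7, 1.6, -0.4]
opening: 0.994
grasp_force: 0.0
```

Call:
play_rows(increments=[-0.03, -0.035, 0.02, 0, 0.085, -0.065, -0.07, 0.05, 0, 0.085, -0.105, -0.11, 0.09, 0, 0.085, -0.149, -0.152, 0.12, 0, 0.085, -0.149, -0.152, 0.14, 0, 0.085])

```text
t: 3.58
eef_pos: [0.4586, -0.0642, 0.2634]
orientation: [0.001, 1.0, -0.0, 0.0]
wrist_force: [0.0, 0.1, 0.0]
opening: 0.992
grasp_force: 0.0
```

```bash
python3 - <<'E'
from h import *
o=r.observe();print(o["t"],o["eef_pos"].round(4),o["qpos"].round(2))
s=r.snapshot("top");sc=r.snapshot("scene")
z=lambda im,k:cv2.resize(im,None,fx=k,fy=k,interpolation=cv2.INTER_CUBIC)
a=z(s["frame"][140:300,340:450],3);b=z(sc["frame"][80:240,320:460],3)
cv2.imwrite("pics/g1.png",np.hstack([a,b])[:,:,::-1])
E
```

```text
3.575 [ 0.4586 -0.0642  0.2634] [-0.32  0.25 -0.47  0.84 -0.   -0.31]
```

View pics/g1.png

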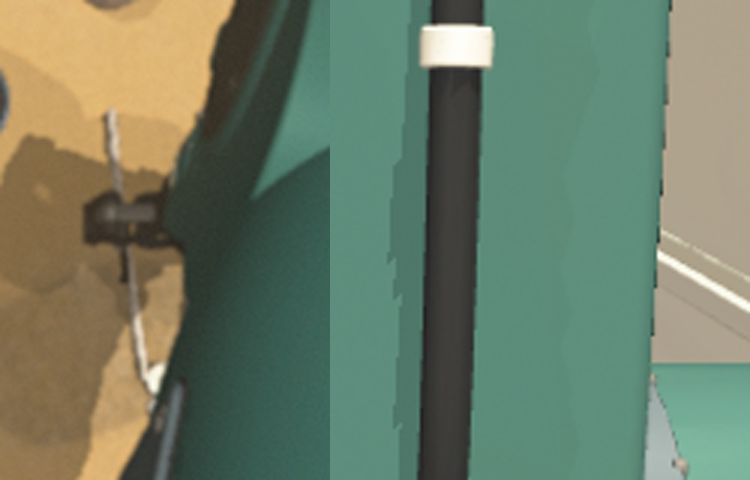

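Call:
play_rows(increments=[0.001, 0.001, 0.04, 0, 0.085, 0.001, 0.001, 0.075, 0, 0.085, 0.001, 0.001, 0.087, 0, 0.07, 0.001, 0.001, 0.087, 0, 0.066, 0.001, 0.001, 0.087, 0, 0.066])

```text
t: 4.3
eef_pos: [0.4561, -0.061, 0.179]
orientation: [-0.0, 1.0, -0.0, 0.001]
wrist_force: [-0.2, 0.5, 0.5]
opening: 0.772
grasp_force: 0.0
```

Call:
play_rows(increments=[0, 0, 0.002, 0, 0.066, 0, 0, 0.004, 0, 0.066, 0, 0, 0.005, 0, 0.066])

```text
t: 4.68
eef_pos: [0.4556, -0.061, 0.1727]
orientation: [0.0, 1.0, -0.0, 0.0]
wrist_force: [-1.3, -0.4, -1.0]
opening: 0.771
grasp_force: 0.0
```

Call:
play_rows(increments=[-0.001, -0.002, 0.003, 0, 0.066, -0.001, -0.002, 0.003, 0, 0.058, -0.001, -0.002, 0.003, 0, 0.05, -0.001, -0.002, 0.003, 0, 0.05, -0.001, -0.002, 0.003, 0, 0.05])

```text
t: 5.3
eef_pos: [0.457, -0.0631, 0.1703]
orientation: [0.0, 1.0, -0.0, 0.001]
wrist_force: [-0.6, -0.3, 12.7]
opening: 0.59
grasp_force: 13.8
```

Call:
play_rows(increments=[0, 0, -0.01, 0, 0.05, 0, 0, -0.04, 0, 0.05, 0, 0, -0.09, 0, 0.05, 0, 0, -0.14, 0, 0.05, 0, 0, -0.16, 0, 0.05])

```text
t: 5.92
eef_pos: [0.4567, -0.063, 0.3327]
orientation: [0.0, 1.0, -0.001, 0.002]
wrist_force: [-0.3, -0.5, -2.1]
opening: 0.586
grasp_force: 7.0
```

Call:
play_rows(increments=[0, 0.04, 0, -4, 0.05, 0, 0.09, 0, -10, 0.05, 0, 0.145, 0, -16, 0.05, -0.005, 0.2, 0, -21, 0.05, -0.02, 0.262, 0, -25, 0.05])

```text
t: 6.55
eef_pos: [0.4758, 0.1995, 0.3304]
orientation: [-0.217, 0.976, -0.0, 0.0]
wrist_force: [2.1, -0.8, -0.0]
opening: 0.583
grasp_force: 6.9
```

Call:
play_rows(increments=[0, 0, 0.04, 0, 0.05, 0, 0, 0.08, 0, 0.05, 0, 0, 0.08, 0, 0.05])

```text
t: 6.92
eef_pos: [0.4753, 0.1977, 0.2482]
orientation: [-0.216, 0.976, -0.0, -0.002]
wrist_force: [-0.7, -0.5, -0.6]
opening: 0.587
grasp_force: 6.9
```

```bash
python3 - <<'E'
from h import *
o=r.observe();print(o["t"],o["eef_pos"].round(4),R.from_quat(o["orientation"]).as_matrix().round(3).tolist(),o["opening"],o["grasp_force"])
s=r.snapshot("top");sc=r.snapshot("scene")
z=lambda im,k:cv2.resize(im,None,fx=k,fy=k,interpolation=cv2.INTER_CUBIC)
a=z(s["frame"][140:260,230:330],4);b=z(sc["frame"][120:240,215:315],4)
cv2.imwrite("pics/g2.png",np.hstack([a,b])[:,:,::-1])
for c in("top","scene"):
  for n in("jaws","tongs"):
    print(c,n,[(np.round(d["centre"],1).tolist(),round(d["confidence"],2)) for d in r.place_of(n,c)[:2]])
p=o["eef_pos"];f=-R.from_quat(o["orientation"]).as_matrix()[:,0]
P=[p+.095*f-[0,0,.158],p+.108*f-[0,0,.158]]
print(P,pix(s,P),pix(sc,P))
E
```

```text
6.925 [0.4753 0.1977 0.2482] [[-0.906, -0.423, -0.005], [-0.423, 0.906, -0.001], [0.005, 0.001, -1.0]] 0.5872649373948928 6.941615045070648
top jaws []
top tongs []
scene jaws [([245.8, 175.1], 0.72)]
scene tongs []
[array([0.56139089, 0.23780726, 0.08970417]), array([0.5731722 , 0.24330244, 0.08964258])] [[254.81657238 171.17997933]
 [252.39423184 165.80892597]] [[247.65127906 172.0408025 ]
 [244.39616425 170.52021674]]
```

View pics/g2.png

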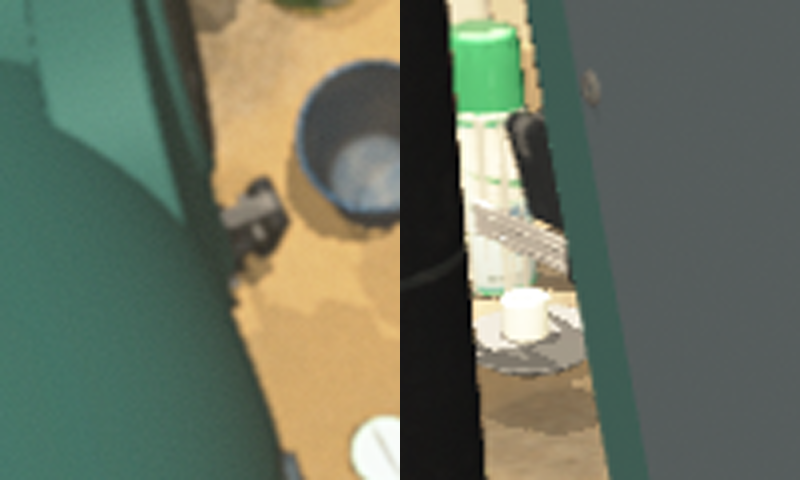

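```bash
python3 - <<'E'
from h import *
sc=r.snapshot("scene");o=r.observe();p=o["eef_pos"];f=-R.from_quat(o["orientation"]).as_matrix()[:,0];f[2]=0;f/=np.linalg.norm(f);l=np.array([-f[1],f[0],0])
m=cv2.resize(sc["frame"][160:200,222:272],None,fx=14,fy=14,interpolation=cv2.INTER_NEAREST)
for u in(.165,.170):
  for a,w in((.108,.027),(.079,.027),(.05,.026),(.03,.0255)):
    P=p+a*f+w*l-[0,0,u]; q=pix(sc,[P,P+[0,0,.02]]);print(u,a,q.round(1).tolist())
    for x in q: 
      if u==.17: cv2.circle(m,tuple(int(v) for v in (x+.5-[222,160])*14),4,(255,0,0),-1)
cv2.imwrite("pics/g3.png",m[:,:,::-1])
E
```

```text
0.165 0.108 [[234.5, 174.8], [233.9, 166.5]]
0.165 0.079 [[241.8, 178.4], [241.2, 170.0]]
0.165 0.05 [[249.7, 182.1], [249.2, 173.6]]
0.165 0.03 [[255.4, 184.8], [254.9, 176.1]]
0.17 0.108 [[234.7, 176.8], [234.0, 168.6]]
0.17 0.079 [[241.9, 180.5], [241.3, 172.1]]
0.17 0.05 [[249.9, 184.2], [249.4, 175.7]]
0.17 0.03 [[255.5, 186.9], [255.0, 178.3]]
```

View pics/g3.png

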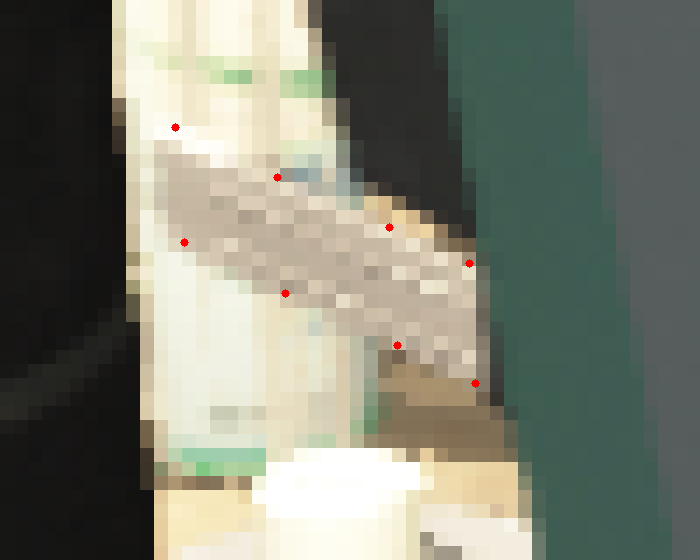

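Call:
play_rows(increments=[-0.003, 0.002, 0.015, 0, 0.05, -0.003, 0.002, 0.03, 0, 0.05, -0.003, 0.002, 0.045, 0, 0.05, -0.003, 0.002, 0.058, 0, 0.05, -0.003, 0.002, 0.063, 0, 0.05])

```text
t: 7.9
eef_pos: [0.478, 0.2009, 0.1857]
orientation: [-0.216, 0.976, -0.0, -0.001]
wrist_force: [-0.5, -0.3, -0.6]
opening: 0.587
grasp_force: 6.9
```

```bash
python3 - <<'E'
from h import *
sc=r.snapshot("scene");o=r.observe();print(o["eef_pos"],o["wrist_force"],o["opening"],o["grasp_force"])
m=cv2.resize(sc["frame"][180:220,222:272],None,fx=14,fy=14,interpolation=cv2.INTER_CUBIC)
cv2.imwrite("pics/g4.png",m[:,:,::-1])
E
```

```text
[0.47804108 0.20083316 0.18556867] [-0.03218989 -0.55184788 -1.17562708] 0.5910715640754718 6.949317455291748
```

View pics/g4.png

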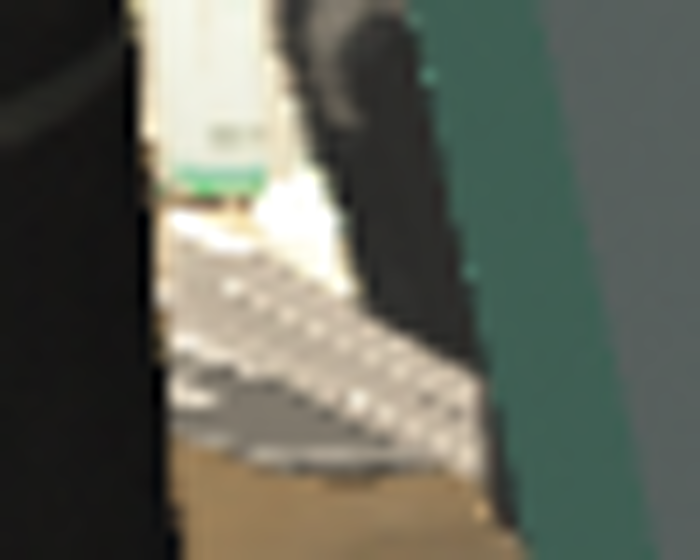

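The tablet's top shows behind the left arm, at about (242,195) in the scene image, and nothing is pushed over. I'll close the jaws now.

Call:
play_rows(increments=[0, 0, 0, 0, 0.046, 0, 0, 0, 0, 0.043, 0, 0, 0, 0, 0.04, 0, 0, 0, 0, 0.037, 0, 0, 0, 0, 0.037])

```text
t: 8.57
eef_pos: [0.4784, 0.2009, 0.1869]
orientation: [-0.216, 0.976, -0.0, 0.0]
wrist_force: [0.4, -0.6, 0.4]
opening: 0.454
grasp_force: 60.0
```

Call:
play_rows(increments=[0, 0, 0, 0, 0.037, 0, 0, 0, 0, 0.037])

```text
t: 8.82
eef_pos: [0.4784, 0.2009, 0.1868]
orientation: [-0.216, 0.976, -0.0, 0.0]
wrist_force: [1.0, 0.1, 0.7]
opening: 0.449
grasp_force: 60.1
```

Call:
play_rows(increments=[0, 0, -0.005, 0, 0.037, 0, 0, -0.02, 0, 0.037, 0, 0, -0.045, 0, 0.037, 0, 0, -0.07, 0, 0.037, 0, 0, -0.07, 0, 0.037])

```text
t: 9.45
eef_pos: [0.4786, 0.201, 0.2581]
orientation: [-0.216, 0.976, 0.0, 0.001]
wrist_force: [0.5, 0.2, -1.4]
opening: 0.448
grasp_force: 60.4
```

```bash
python3 - <<'E'
from h import *
sc=r.snapshot("scene");o=r.observe();print(o["eef_pos"],o["wrist_force"],o["opening"]*.0854,o["grasp_force"])
m=cv2.resize(sc["frame"][155:215,222:282],None,fx=9,fy=9,interpolation=cv2.INTER_CUBIC)
cv2.imwrite("pics/g5.png",m[:,:,::-1])
E
```

```text
[0.47825289 0.20090937 0.25696222] [-0.52499774 -0.68205994 -1.05608372] 0.03861965638658623 60.38069812115282
```

View pics/g5.png

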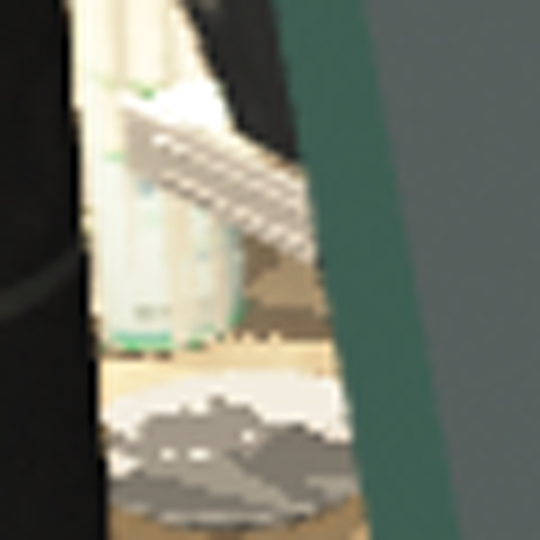

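Call:
play_rows(increments=[0, 0, -0.015, 0, 0.037, 0, 0, -0.04, 0, 0.037, 0, 0, -0.065, 0, 0.037, 0, 0, -0.08, 0, 0.037, 0, 0, -0.085, 0, 0.037])

```text
t: 10.12
eef_pos: [0.4782, 0.2009, 0.3413]
orientation: [-0.216, 0.976, -0.0, -0.0]
wrist_force: [-0.3, 0.3, -2.1]
opening: 0.449
grasp_force: 60.5
```

Call:
play_rows(increments=[0.006, -0.01, 0, 0, 0.037, 0.019, -0.03, 0, 0, 0.037, 0.031, -0.05, 0, 0, 0.037, 0.043, -0.07, 0, 0, 0.037, 0.056, -0.09, 0, 0, 0.037])

```text
t: 10.75
eef_pos: [0.465, 0.0943, 0.3406]
orientation: [-0.216, 0.976, 0.0, -0.001]
wrist_force: [0.1, 0.4, -1.6]
opening: 0.45
grasp_force: 60.5
```

Call:
play_rows(increments=[0.01, -0.018, 0, 0, 0.037, 0.018, -0.031, 0, 0, 0.037, 0.024, -0.039, 0, 0, 0.037, 0.024, -0.039, 0, 0, 0.037, 0.024, -0.039, 0, 0, 0.037])

```text
t: 11.38
eef_pos: [0.4603, 0.0504, 0.3416]
orientation: [-0.216, 0.976, 0.0, 0.0]
wrist_force: [0.7, -0.1, -1.9]
opening: 0.452
grasp_force: 60.5
```

```bash
python3 - <<'E'
from h import *
sc=r.snapshot("scene");t=r.snapshot("top");o=r.observe();print(o["t"],o["eef_pos"],o["wrist_force"],o["opening"]*.0854,o["grasp_force"])
m=np.hstack([cv2.resize(x,None,fx=5,fy=5,interpolation=cv2.INTER_CUBIC) for x in(sc["frame"][110:220,270:350],t["frame"][130:240,285:365])])
cv2.imwrite("pics/g6.png",m[:,:,::-1])
p=o["eef_pos"];f=-R.from_quat(o["orientation"]).as_matrix()[:,0]
P=p+.095*f-[0,0,.177]
print(P,pix(sc,[P,P+[0,0,.024]]),pix(t,P+[0,0,.024]))
E
```

```text
11.475 [0.46027503 0.0505647  0.34165677] [-0.33369874 -0.06503362 -2.20631834] 0.03822117256026209 60.47072070417926
[0.54635306 0.09075888 0.16466249] [[310.85893794 137.13139496]
 [311.01557701 126.88146901]] [[323.76451929 165.19551992]]
```

View pics/g6.png

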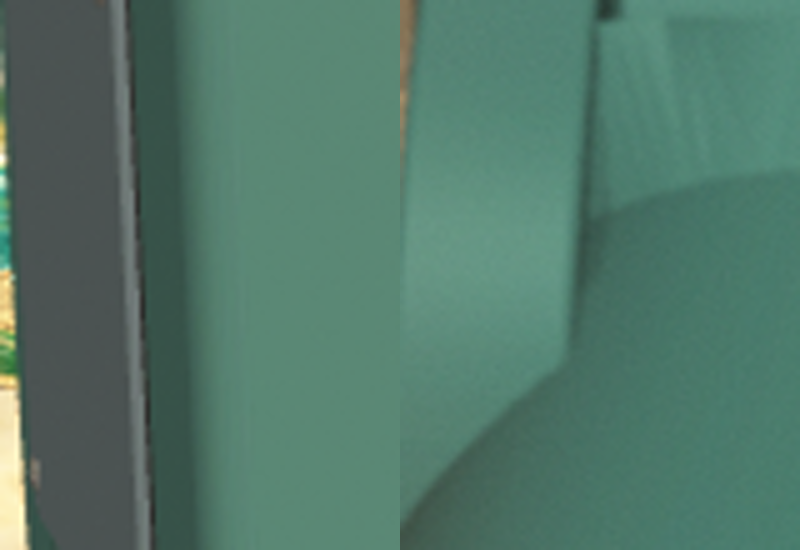

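Both cameras show only the arm (tablet expected near (323.8,165) in top). The fingers are still stalled at 38.2 mm, short of the commanded 37 mm, under 60 N, so the tablet is still held. The computed tablet position is within 1–2 mm of the glass axis.

Call:
play_rows(increments=[0, 0, 0, 0, 0.037, 0, 0, 0, 0, 0.037, 0, 0, 0, 0, 0.037, 0, 0, 0, 0, 0.037])

```text
t: 11.98
eef_pos: [0.4602, 0.0502, 0.3417]
orientation: [-0.216, 0.976, -0.0, -0.0]
wrist_force: [-0.1, 1.1, -1.5]
opening: 0.45
grasp_force: 60.5
```

```bash
python3 -c "
from rig import r
o=r.observe();print(o['opening']*.0854,o['grasp_force'],o['eef_pos']);print(r.sign_off())"
```

```text
0.0384542262342773 60.47090893378481 [0.46023726 0.05016452 0.34167687]
the job is handed in; nothing more can be done
None
```

I handed the job in at about 12 s, with the tablet held in the tongs about 5 cm above the glass rim and centred to within a few millimetres; the arm hid the final view, so this rests on computed positions and the steady grip reading, and no verdict came back.

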